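Seat a keyed guide bushing in a drill jig and swing the keeper over it

TASK

Fit the loose brass guide bushing into the pocket of the blue drill jig: set its shank in the ring, press only lightly and work the bushing round until its two keys drop into the keyways and the flange sits fully down on the ring. Let go of it, then swing the jig's keeper all the way shut by its red knob so that the tongue lies over the flange. Never force the bushing against the jig, and leave the two wire spools and the wool tin where they are.

Things in the scene. Friction and masses are not known exactly. Their poses are not given: they have to be found in the camera images.
- bushing: Loose brass guide bushing, 0.12 kg, 47 mm tall, at first upright on a white board 3 mm thick. Origin: centre of the shank's underside, z up. Round shank 26 mm diameter, z 0 to 17 mm, its foot tapered over 4 mm to 20 mm diameter; flange 44 mm diameter, z 17 to 22 mm; square head above. Soft: over 40 N against the jig, keys' sides included (turning with 0.6 N m), spoils it; 5 to 10 N down is enough.
- bushing_key (a point): Outer lower edge of one of the bushing's two like keys, ribs on the shank along the bushing's own +x and -x: each 6.5 mm wide, reaching 19 mm from the axis, from z = 10 to 17 mm above the shank's underside. A red dash on the flange lies above each. This point is at (19, 0, 10) mm from the bushing's origin.
- bushing_head (a point): Top centre of the bushing's square grip head, 47 mm above its origin. The head is 18 x 18 mm with its sides along the bushing's x and y, z = 22 to 47 mm; grip two facing sides from above.
- jig: Fixed drill jig: grey base plate 150 x 76 x 12 mm (43 mm behind to 107 mm ahead of the origin along x) with a blue block 64 x 64 mm on it, block top 30.5 mm above the worktop. Origin: on the worktop on the pocket's axis, z up; +x points from the pocket to the keeper's post 58 mm away. The steel ring in the block does not turn with the bushing.
- pocket (a point): Centre of the pocket's mouth, at the top of the steel ring, 32 mm above the worktop. Bore 29 mm diameter, 20 mm deep, loose; ring 47 mm outside. Keys off the keyways: the shank enters 10 mm and the keys ride on the ring (bushing origin 22 mm above the worktop). Keys in the keyways: it drops 7 mm more until the flange rests on the ring (origin at 15 mm).
- mark (a point): Red dash on the block, on the jig's -x side, 28 mm from the pocket's axis. The ring has two keyways, half a turn apart, 8 mm wide, reaching 21 mm from the axis, full depth. One lies somewhere 10 to 80 degrees (0.17 to 1.40 rad) anticlockwise of the dash, seen from above, about the pocket's axis: different each time, and no reading gives it.
- keeper (a joint): Swing keeper: steel bar 14 mm wide, 6 mm thick on an upright pivot; underside 2.5 mm above a seated flange, too low to pass over an unseated one. 0 rad: shut at its stop, tongue over the flange, knob on the jig's +x side. It grows anticlockwise from above as it opens; starts at 1.2 to 1.6 and stays where left (light friction, about 2 N at the knob).
- keeper_knob (a point): Top centre of the keeper's upright red round knob, 12 mm diameter, 30 mm tall above the bar (45.5 to 75.5 mm above the worktop), 32 mm from the pivot on the side away from the tongue.
- keeper_pivot (a point): Pivot axis of the keeper at the height of the bar's underside, 39.5 mm above the worktop.
- spool_blue: Bystander: blue wire spool, 70 mm, 36 mm tall, origin under its centre. Leave alone.
- spool_green: Bystander: green wire spool, 70 mm, 36 mm tall, origin under its centre. Leave alone.
- wool_tin: Bystander: round grey tin of brass wool, 62 mm diameter, 38 mm tall, origin under its centre. Leave alone.
Things that resemble listed ones, but are neither listed nor needed, are in the scene too. Of the things that look like the bushing, the larger one is meant.

How it is judged:
By the outcome, as a careful person would: the job done as asked, in the order asked, and still so for the second after the job is handed in, with the robot touching nothing.
It also fails if it takes over 72 s, if anything falls off the work surface, if the arm or the gripper's body presses on something with over 40 N, if the wrist force passes 120 N, or if a joint passes its speed limit or range.

ROBOT

A 6-joint arm with a two-finger parallel gripper is mounted at the origin on a cart in front of the work surface, level with it; the furniture and walls round the work are solid. World frame = base frame: x ahead of the robot, y to its left, z up, the work surface at z = 0. Lengths are in mm, angles in rad, forces in N, time in s.
With the tool pointing down it reaches from about 275 to 750 mm from the base axis. Payload 10.2 kg.
Tool frame: the origin (TCP) lies between the finger pads; the fingertips stand 17 mm ahead of it and the grasp point (between the pads) lies 2 mm behind it; z points along the fingers, y is the line along which they close (so a half turn about z gives the same grasp; the last joint's range is limited). The gripper opens to 85 mm and grips with 20 to 120 N. Pads are 22 mm wide; open, the fingers measure 114 mm over their backs; the gripper's body (76 mm by 85 mm) begins 54 mm behind the grasp point. The pads swing forward as they close: fully open they stand 13 mm farther back than shut.
Start: joints at [-0.223, 0.313, 1.498, -0, 1.331, -0.223], TCP at [525.006, -0.014, 248.294] pointing down, gripper open.
Joint ranges: [-2.94, 2.94], [-0.97, 2.17], [0.19, 2.56], [-1.23, 4.37], [0.02, 3.11], [-2.88, 2.88]. Speed limits (rad/s): [2.39, 2.39, 3.01, 3.14, 3.14, 3.14].

INTERFACE

Orientations are given as a unit quaternion [w, x, y, z].
In Python, from rig import * gives the robot as it stands.
- The arm moves only by the tool step_arm, never from a script. Its argument "commands" is text: rows parted by semicolons, each of 7 numbers parted by spaces: the opening, from 0 (shut) to 1 (fully open), then the shift along the tool's x, y, z in cm, then the turn, a rotation vector about the tool's x, y, z in rad. In form: hand x y z rx ry rz; .... A call has 1 to 20 rows; each row is the pose to reach, as a shift and turn from the pose commanded when the call began, along the tool's axes at that moment; what a row does not reach only later rows make up. A row lasts 1/12 s, in which the tool goes at most 41.7 mm and 7.16 degrees, less where a joint would pass 70% of its speed; a pose out of reach is approached as far as the arm can. A call with a gripper value outside its range is refused whole. The fingers move at their own pace and stop on an object; "newtons" is the grip in N (left out, the last holds). Time passes only in rows, so rows that repeat a pose let the fingers close. It gives the time, the measured TCP pose, the force, the opening and the grip force at its end, in the units of the state.
- sense(): the state, without advancing time (a new reading comes with each control period).
- capture(name): name is "scene" or "side" or "wrist"; returns the picture (384x512x3 uint8, red, green, blue); there is no depth.
- camera_model(name): a dict with "mtx" (3x3 intrinsics, pixels), "eye" and "rotation" of the camera in the world. Camera axes: x right, y down, z forward; pixel columns grow to the right and rows downward; lengths in mm; the calibration is good to about 2 mm. The wrist camera is an equidistant fisheye: a pixel r from the principal point sees the ray r / f radians off the axis. A picture is of the moment at which its call begins: read the wrist's pose just before it. camera_model takes no time and is no camera call; for the wrist camera it gives the pose at the moment of the call.
- finish_job(): hands the job in; it is judged then, once.
Trained networks look in the newest picture that a camera, given by its name, has taken for a name from the list of things; names that differ only in an ending like _2 or _b are one class to them, and where a whole thing is asked for, a point or a joint stands for the part that bears it (a point fixed in the world has none). Each returns a list of dicts, best first, with "score" (0 to 1); they miss things now and then, are a little off and sometimes report something else, mostly with a low value. They report only what shows in the picture. A call takes as long as a camera call. They do not tell look-alikes from the thing itself.
- search_frame(camera, label): "rect" ([centre column, centre row, width, height] in pixels, round what is visible of it).
- trace(camera, label): "mask" (384x512 bool, what is visible of it) and "rect" ([centre column, centre row, width, height] in pixels, round what is visible of it).
- spot_point(camera, label): "xy" ([column, row] in pixels: a listed point, or the origin of a listed thing).
The state is a dict: "time_s": time; "joints": joint angles; "dq": joint speeds; "tau": joint torques, N m; "eef_pos": TCP position; "ee_rot": TCP orientation; "force": force on the tool from outside, world axes, zero at the start; "wrist_torque": the same for the moment, N m; "grip_width": opening from 0.0 (shut) to 1.0 (fully open); "grip_force": force on a finger pad.
Only numpy, scipy, OpenCV 4.12 (cv2) and the standard library are available. Lean on these libraries where they do the work, as an engineer would, in place of code of your own. Each camera call takes 0.05 s, during which the arm holds its last target. There are 200 camera calls.

## Working session

There is one attempt and no reset: what is moved stays moved. The work goes in short steps, Python scripts to look and compute and a tool call to move; the robot and the scene stay as the last step left them, time stands still between calls to the robot, and variables do not carry over. Pictures are saved under pics/ and viewed, at most 10 in all, crops included, and the job is handed in when it is done.

Besides the shell and the picture viewer there is one more tool, called after "Call:" as a command line: name --argument value ..., lists and objects as JSON in quotes. step_arm: Moves the arm, as the interface text tells. Its arguments: {"type":"object","properties":{"commands":{"type":"string"},"newtons":{"type":"number"}},"required":["commands"]}

```bash
mkdir -p pics; ls; cat > h.py <<'E'
from rig import *
import numpy as np, cv2
from scipy.spatial.transform import Rotation as R
def ray(cam,uv,m=None):
    m=m or camera_model(cam);K=np.array(m["mtx"]);x=(uv[0]-K[0,2])/K[0,0];y=(uv[1]-K[1,2])/K[1,1]
    if cam=="wrist":
        r=np.hypot(x,y);d=np.array([x/r*np.sin(r),y/r*np.sin(r),np.cos(r)]) if r>1e-9 else np.array([0,0,1.])
    else: d=np.array([x,y,1.])
    return np.array(m["eye"]),np.array(m["rotation"])@d
def atz(cam,uv,z,m=None):
    e,d=ray(cam,uv,m);return e+d*(z-e[2])/d[2]
def save(cam,name):
    im=capture(cam);cv2.imwrite("pics/"+name,cv2.cvtColor(im,cv2.COLOR_RGB2BGR));return im
E
python3 - <<'E'
from h import *
for c in ["scene","side","wrist"]: 
    m=camera_model(c);print(c,np.round(m["eye"]),np.round(m["rotation"],2).tolist(),np.round(m["mtx"]).tolist())
a=save("scene","s.png");b=save("wrist","w.png")
cv2.imwrite("pics/c0.png",cv2.cvtColor(cv2.resize(np.vstack([a,b]),None,fx=.78,fy=.78),cv2.COLOR_RGB2BGR))
Z=dict(bushing_head=50,pocket=32,mark=30.5,keeper_knob=75.5,keeper_pivot=39.5,bushing=3,spool_blue=0,spool_green=0,wool_tin=0,jig=0)
for l,z in Z.items():
  for c in ["scene","wrist"]:
    print(l,c,[(round(d["score"],2),np.round(d["xy"]).tolist(),np.round(atz(c,d["xy"],z)[:2]).tolist()) for d in spot_point(c,l)[:3]])
E
```

```text
pics
scene [-253.  674.  899.] [0.18, -0.36, 0.82, -0.41] [[440.0, 0.0, 256.0], [0.0, 440.0, 179.0], [0.0, 0.0, 1.0]]
side [  425. -1049.   721.] [-0.48, 0.88, -0.05, 0.03] [[395.0, 0.0, 250.0], [0.0, 395.0, 191.0], [0.0, 0.0, 1.0]]
wrist [524.  82. 373.] [0.16, 0.99, -0.0, 0.0] [[297.0, 0.0, 257.0], [0.0, 297.0, 191.0], [0.0, 0.0, 1.0]]Traceback (most recent call last):
  File "<stdin>", line 9, in <module>
  File "h.py", line 11, in atz
    e,d=ray(cam,uv,m);return e+d*(z-e[2])/d[2]
        ~~~^^^^^^^^^^
  File "h.py", line 9, in ray
    return np.array(m["eye"]),np.array(m["rotation"])@d
                              ~~~~~~~~~~~~~~~~~~~~~~~^~
ValueError: matmul: Input operand 1 has a mismatch in its core dimension 0, with gufunc signature (n?,k),(k,m?)->(n?,m?) (size 3 is different from 4)
```

```bash
sed -i 's/np.array(m\["rotation"\])@d/R.from_quat(np.roll(m["rotation"],-1)).apply(d)/' h.py
python3 - <<'E'
from h import *
a=save("scene","s.png");b=save("wrist","w.png")
cv2.imwrite("pics/c0.png",cv2.cvtColor(cv2.resize(np.vstack([a,b]),None,fx=.78,fy=.78),cv2.COLOR_RGB2BGR))
for c in ["scene","wrist"]: print(camera_model(c)["rotation"], ray(c,(256,190))[1])
Z=dict(bushing_head=50,pocket=32,mark=30.5,keeper_knob=75.5,keeper_pivot=39.5,spool_blue=0,spool_green=0,wool_tin=0)
for l,z in Z.items():
  for c in ["scene","wrist"]:
    print(l,c,[(round(d["score"],2),np.round(d["xy"]).tolist(),np.round(atz(c,d["xy"],z)[:2]).tolist()) for d in spot_point(c,l)[:3]])
E
```

```text
[ 0.17600086 -0.35716557  0.82150882 -0.40814178] [ 0.57026884 -0.53399297 -0.6247122 ]
[ 1.60524635e-01  9.87031635e-01 -2.35417376e-04  5.80948872e-04] [-0.00203048 -0.31302382 -0.9497431 ]
bushing_head scene [(0.59, [169.0, 240.0], [524.0, 268.0])]
bushing_head wrist [(0.84, [229.0, 301.0], [486.0, -185.0])]
pocket scene [(0.67, [165.0, 243.0], [537.0, 273.0])]
pocket wrist [(0.19, [232.0, 280.0], [491.0, -163.0])]
mark scene [(0.87, [168.0, 238.0], [550.0, 257.0])]
mark wrist []
keeper_knob scene [(0.66, [178.0, 248.0], [461.0, 279.0])]
keeper_knob wrist [(0.54, [382.0, 57.0], [655.0, 129.0])]
keeper_pivot scene [(0.63, [165.0, 256.0], [494.0, 303.0])]
keeper_pivot wrist []
spool_blue scene [(0.55, [238.0, 244.0], [425.0, 108.0]), (0.31, [171.0, 205.0], [695.0, 152.0])]
spool_blue wrist [(0.94, [180.0, 74.0], [429.0, 113.0])]
spool_green scene [(0.79, [267.0, 239.0], [382.0, 34.0])]
spool_green wrist [(0.68, [385.0, 55.0], [692.0, 144.0]), (0.63, [152.0, 131.0], [388.0, 40.0])]
wool_tin scene [(0.56, [173.0, 207.0], [682.0, 154.0])]
wool_tin wrist [(0.8, [381.0, 57.0], [686.0, 141.0])]
```

View pics/c0.png

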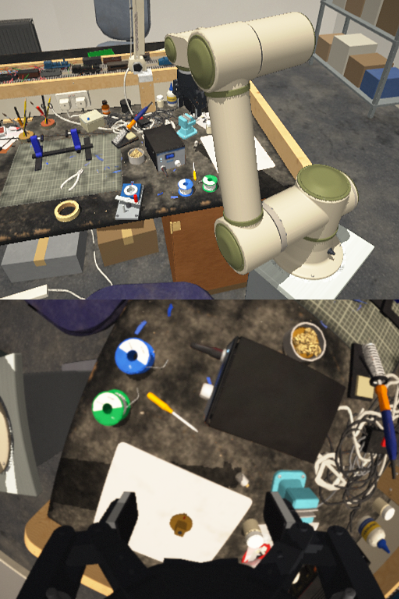

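```bash
python3 - <<'E'
from h import *
a=save("side","sd.png");b=cv2.cvtColor(cv2.imread("pics/w.png"),4);s=cv2.cvtColor(cv2.imread("pics/s.png"),4)
c=cv2.resize(b[230:384,120:350],(400,268),interpolation=2);d=cv2.resize(s[220:290,130:230],(383,268),interpolation=2)
o=np.zeros((600,783,3),np.uint8);o[:268,:400]=c;o[:268,400:]=d;o[268:268+332,:443]=cv2.resize(a,(443,332))
cv2.imwrite("pics/c1.png",cv2.cvtColor(o,4))
for l,z in dict(bushing_head=50,pocket=32,keeper_knob=75.5).items(): print(l,[(round(q["score"],2),np.round(q["xy"]),np.round(atz("side",q["xy"],z)[:2])) for q in spot_point("side",l)[:3]])
for x in ["side","wrist","scene"]: print(x,[(round(q["score"],2),np.round(q["rect"])) for q in search_frame(x,"bushing")])
E
```

```text
bushing_head [(0.75, array([233., 228.]), array([ 486., -188.]))]
pocket [(0.65, array([231., 157.]), array([518., 265.]))]
keeper_knob [(0.43, array([214., 144.]), array([455., 291.]))]
side [(0.73, array([234., 232.,  16.,  16.]))]
wrist [(0.8, array([232., 291.,  27.,  32.]))]
scene []
```

View pics/c1.png

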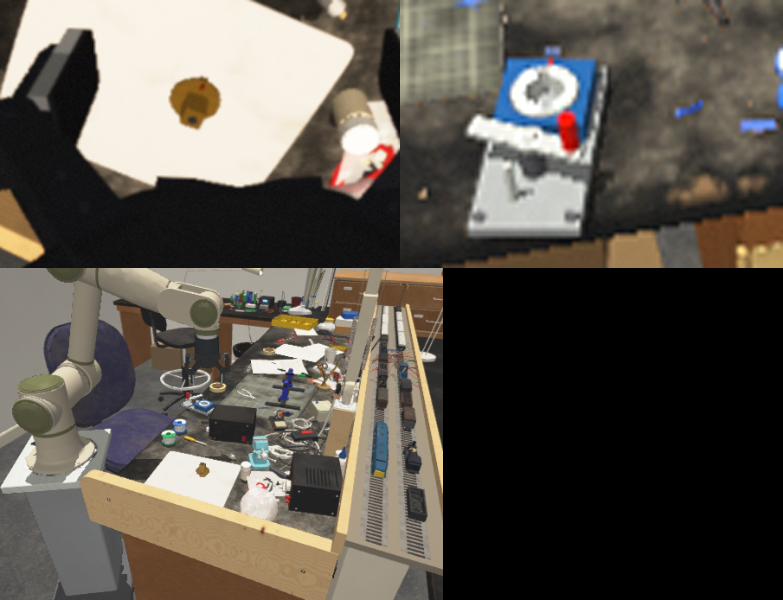

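```bash
python3 - <<'E'
from h import *
s=sense();print(s["time_s"],s["eef_pos"],np.round(R.from_quat(np.roll(s["ee_rot"],-1)).as_matrix(),3),s["force"],s["grip_width"],s["joints"])
E
```

```text
1.4 [ 5.25010120e+02 -3.36909904e-02  2.48313643e+02] [[ 0.  1.  0.]
 [ 1. -0. -0.]
 [-0.  0. -1.]] [-0.60677703  0.04460962  0.38463894] 0.999039757791794 [-2.23430671e-01  3.12873247e-01  1.49768469e+00 -1.31564906e-05
  1.33099779e+00 -2.23421781e-01]
```

Call:
step_arm --commands "1 -18.7 -3.9 5 0 0 0; 1 -18.7 -3.9 9 0 0 0; 1 -18.7 -3.9 9 0 0 0; 1 -18.7 -3.9 9 0 0 0; 1 -18.7 -3.9 9 0 0 0; 1 -18.7 -3.9 9 0 0 0; 1 -18.7 -3.9 9 0 0 0; 1 -18.7 -3.9 9 0 0 0; 1 -18.7 -3.9 9 0 0 0"

```text
time_s: 2.15
eef_pos: [486.6, -186.1, 159.1]
ee_rot: [0.001, 0.707, 0.708, 0.0]
force: [-0.1, 0.8, -0.2]
grip_width: 1.0
grip_force: 0.0
```

```bash
python3 - <<'E'
from h import *
print(sense()["eef_pos"])
m=camera_model("wrist");im=save("wrist","w2.png")
for l,z in dict(bushing_head=50,bushing=3,bushing_key=13).items(): print(l,[(round(q["score"],2),np.round(q["xy"]),np.round(atz("wrist",q["xy"],z,m)[:2],1)) for q in spot_point("wrist",l)[:4]])
# top-down rectification at z=25 (flange top)
K=np.array(m["mtx"]);Rm=R.from_quat(np.roll(m["rotation"],-1))
def rect(z,cx,cy,h=50,n=400):
    g=np.linspace(-h,h,n);X,Y=np.meshgrid(cx+g,cy-g)  # right=+x, up=+y
    P=Rm.inv().apply(np.stack([X,Y,0*X+z],-1).reshape(-1,3)-np.array(m["eye"]))
    r=np.hypot(P[:,0],P[:,1]);t=np.arctan2(r,P[:,2])
    u=(K[0,2]+K[0,0]*t*P[:,0]/r).reshape(n,n);v=(K[1,2]+K[1,1]*t*P[:,1]/r).reshape(n,n)
    return cv2.remap(im,u.astype(np.float32),v.astype(np.float32),1)
o=np.hstack([rect(25,486,-187),rect(50,486,-187)])
cv2.imwrite("pics/c2.png",cv2.cvtColor(o,4))
E
```

```text
[ 486.5920043  -186.07453695  159.10101611]
bushing_head [(0.84, array([258., 187.]), array([ 487.9, -178.1])), (0.49, array([404., 367.]), array([ 693.4, -442. ]))]
bushing [(0.95, array([257., 178.]), array([ 487.2, -183.6])), (0.6, array([397., 351.]), array([ 705. , -459.9]))]
bushing_key [(0.74, array([391., 356.]), array([ 689.9, -457.1])), (0.61, array([251., 190.]), array([ 481.3, -193.7]))]
```

View pics/c2.png

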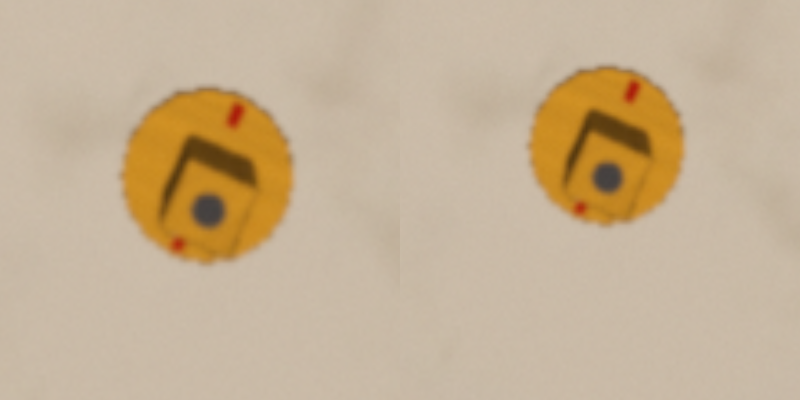

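Call:
step_arm --commands "0.7 0.57 0.16 0 0 0 -1.15; 0.7 0.57 0.16 0 0 0 -1.15; 0.7 0.57 0.16 0 0 0 -1.15; 0.7 0.57 0.16 0 0 0 -1.15; 0.7 0.57 0.16 2 0 0 -1.15; 0.7 0.57 0.16 4 0 0 -1.15; 0.7 0.57 0.16 4 0 0 -1.15; 0.7 0.57 0.16 4 0 0 -1.15; 0.7 0.57 0.16 4 0 0 -1.15; 0.7 0.57 0.16 4 0 0 -1.15; 0.7 0.57 0.16 4 0 0 -1.15; 0.7 0.57 0.16 7 0 0 -1.15; 0.7 0.57 0.16 9.5 0 0 -1.15; 0.7 0.57 0.16 10.5 0 0 -1.15; 0.7 0.57 0.16 11.2 0 0 -1.15; 0.7 0.57 0.16 11.3 0 0 -1.15; 0.7 0.57 0.16 11.3 0 0 -1.15; 0.7 0.57 0.16 11.3 0 0 -1.15"

```text
time_s: 3.85
eef_pos: [488.2, -181.6, 46.4]
ee_rot: [0.001, 0.209, 0.978, -0.0]
force: [-0.7, 0.3, 0.6]
grip_width: 0.698
grip_force: 0.0
```

Call:
step_arm --commands "0 0 0 0 0 0 0; 0 0 0 0 0 0 0; 0 0 0 0 0 0 0; 0 0 0 0 0 0 0; 0 0 0 0 0 0 0; 0 0 0 0 0 0 0; 0 0 0 0 0 0 0; 0 0 0 0 0 0 0; 0 0 0 0 0 0 0; 0 0 0 0 0 0 0" --newtons 40

```text
time_s: 4.68
eef_pos: [487.8, -181.4, 45.8]
ee_rot: [0.0, 0.209, 0.978, -0.0]
force: [-1.2, 0.8, 5.9]
grip_width: 0.201
grip_force: 40.6
```

Call:
step_arm --commands "0 0 0 -1 0 0 0; 0 0 0 -3 0 0 0; 0 0 0 -7 0 0 0; 0 0 0 -11 0 0 0; 0 0 0 -15 0 0 0; 0 0 0 -19 0 0 0; 0 0 0 -22 0 0 0; 0 0 0 -22 0 0 0.1; 0 1 3.5 -22 0 0 0.2; 0 2 7 -22 0 0 0.3; 0 3 10.5 -22 0 0 0.4; 0 4 14 -22 0 0 0.5; 0 5 17.5 -22 0 0 0.6; 0 6 21 -22 0 0 0.7; 0 7 24.5 -22 0 0 0.8; 0 8 28 -22 0 0 0.89; 0 9 31.5 -20 0 0 0.89; 0 9.8 35.2 -18.5 0 0 0.89; 0 9.8 35.2 -18.5 0 0 0.89; 0 9.8 35.2 -18.5 0 0 0.89"

```text
time_s: 6.35
eef_pos: [541.2, 181.4, 229.4]
ee_rot: [-0.001, 0.608, 0.794, -0.001]
force: [-0.3, -1.0, -1.7]
grip_width: 0.201
grip_force: 39.9
```

```bash
cat >> h.py <<'E'
def rect(im,m,z,cx,cy,h=50,n=400):
    K=np.array(m["mtx"]);Rm=R.from_quat(np.roll(m["rotation"],-1))
    g=np.linspace(-h,h,n);X,Y=np.meshgrid(cx+g,cy-g)
    P=Rm.inv().apply(np.stack([X,Y,0*X+z],-1).reshape(-1,3)-np.array(m["eye"]))
    r=np.hypot(P[:,0],P[:,1]);t=np.arctan2(r,P[:,2])
    u=(K[0,2]+K[0,0]*t*P[:,0]/r).reshape(n,n);v=(K[1,2]+K[1,1]*t*P[:,1]/r).reshape(n,n)
    return cv2.remap(im,u.astype(np.float32),v.astype(np.float32),1)
E
python3 - <<'E'
from h import *
s=sense();print(s["eef_pos"],s["joints"],s["grip_width"],s["force"])
m=camera_model("wrist");im=save("wrist","w3.png")
for l,z in dict(pocket=32,mark=30.5,keeper_knob=75.5,keeper_pivot=39.5,bushing_head=50).items(): print(l,[(round(q["score"],2),np.round(q["xy"]),np.round(atz("wrist",q["xy"],z,m)[:2],1)) for q in spot_point("wrist",l)[:4]])
o=np.hstack([rect(im,m,32,505,280,80,400),cv2.resize(im[:, 56:456],(400,400))])
cv2.imwrite("pics/c3.png",cv2.cvtColor(o,4))
E
```

```text
[541.24021604 181.41359131 229.4413089 ] [ 1.18306197e-01  4.29336989e-01  1.38214063e+00 -1.61077209e-04
  1.33253621e+00 -1.44594746e-01] 0.20062273579698592 [-0.26343436 -1.00579111 -1.65790624]
pocket [(0.75, array([274.,  96.]), array([537.5, 265.2]))]
mark [(0.95, array([285., 115.]), array([554.8, 248.4])), (0.2, array([356., 222.]), array([677.7, 149.5]))]
keeper_knob []
keeper_pivot [(0.78, array([244.,  46.]), array([493. , 308.5])), (0.54, array([287., 116.]), array([556.4, 247.9]))]
bushing_head [(0.62, array([256., 274.]), array([572.6,  59.1]))]
```

View pics/c3.png

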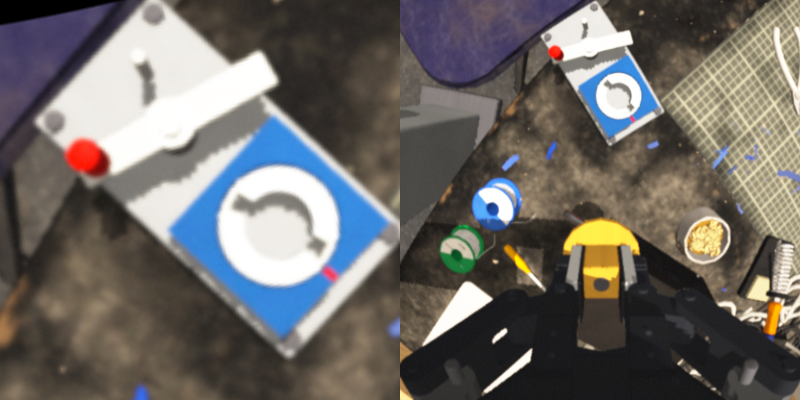

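Call:
step_arm --commands "0 1 -1 2 0 0 0.12; 0 2 -2 4 0 0 0.24; 0 3.1 -3.2 7 0 0 0.36; 0 3.1 -3.2 10 0 0 0.48; 0 3.1 -3.2 10 0 0 0.6; 0 3.1 -3.2 10 0 0 0.71; 0 3.1 -3.2 10 0 0 0.71; 0 3.1 -3.2 10 0 0 0.71; 0 3.1 -3.2 10 0 0 0.71; 0 3.1 -3.2 10 0 0 0.71"

```text
time_s: 7.48
eef_pos: [503.3, 201.6, 130.7]
ee_rot: [0.0, 0.847, 0.532, 0.0]
force: [0.2, 0.2, -1.3]
grip_width: 0.203
grip_force: 40.0
```

```bash
python3 - <<'E'
from h import *
s=sense();print(s["eef_pos"],np.degrees(R.from_quat(np.roll(s["ee_rot"],-1)).as_matrix()[:2,1]@[0,0] ),R.from_quat(np.roll(s["ee_rot"],-1)).as_matrix().round(3).tolist())
m=camera_model("wrist");im=save("wrist","w4.png")
zt=s["eef_pos"][2]-42.8+47
for l,z in dict(pocket=32,mark=30.5,keeper_knob=75.5,keeper_pivot=39.5,bushing_head=zt).items(): print(l,[(round(q["score"],2),np.round(q["xy"]),np.round(atz("wrist",q["xy"],z,m)[:2],1)) for q in spot_point("wrist",l)[:4]])
o=np.hstack([rect(im,m,32,537,269,40,400),rect(im,m,zt,s["eef_pos"][0],s["eef_pos"][1],25,400)])
cv2.imwrite("pics/c4.png",cv2.cvtColor(o,4))
E
```

```text
[503.25159739 201.56469811 130.68602538] 0.0 [[0.433, 0.901, 0.001], [0.901, -0.433, 0.0], [0.0, 0.001, -1.0]]
pocket [(0.94, array([257., 106.]), array([535. , 268.8]))]
mark [(0.87, array([294., 115.]), array([557.5, 250.2])), (0.31, array([144., 124.]), array([450.1, 296.8]))]
keeper_knob [(0.75, array([145., 124.]), array([467.9, 292.4]))]
keeper_pivot [(0.83, array([182.,  82.]), array([494.2, 309.8]))]
bushing_head [(0.75, array([259., 274.]), array([503.5, 201.1]))]
```

View pics/c4.png

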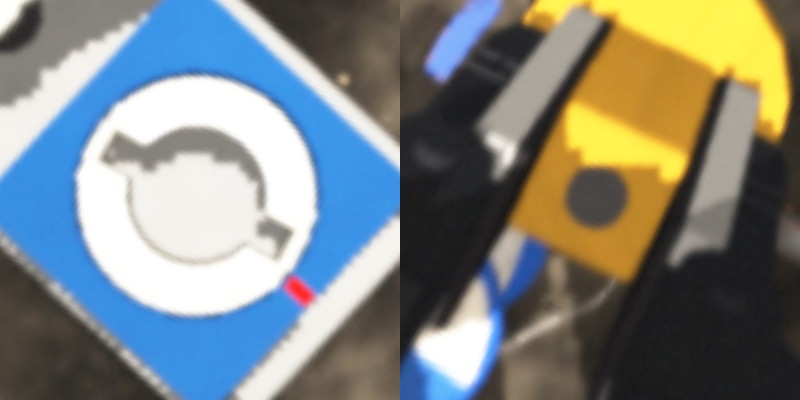

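Call:
step_arm --commands "0 2 0 0 0 0 0.068; 0 5 0.08 1 0 0 0.068; 0 7 0.08 2 0 0 0.068; 0 7.59 0.08 3 0 0 0.068; 0 7.59 0.08 4 0 0 0.068; 0 7.59 0.08 4.6 0 0 0.068; 0 7.59 0.08 4.6 0 0 0.068; 0 7.59 0.08 4.6 0 0 0.068; 0 7.59 0.08 4.6 0 0 0.068; 0 7.59 0.08 4.6 0 0 0.068; 0 7.59 0.08 4.6 0 0 0.068"

```text
time_s: 8.7
eef_pos: [537.0, 269.5, 84.9]
ee_rot: [0.0, 0.865, 0.502, 0.0]
force: [-0.7, 0.5, -1.4]
grip_width: 0.201
grip_force: 40.0
```

Call:
step_arm --commands "0 0 0 0.3 0 0 0; 0 0 0 0.6 0 0 0; 0 0 0 0.9 0 0 0; 0 0 0 1.1 0 0 0; 0 0 0 1.3 0 0 0; 0 0 0 1.5 0 0 0; 0 0 0 1.6 0 0 0; 0 0 0 1.6 0 0 0; 0 0 0 1.6 0 0 0"

```text
time_s: 9.45
eef_pos: [536.8, 269.8, 68.3]
ee_rot: [0.0, 0.865, 0.502, 0.0]
force: [0.1, 0.1, -2.0]
grip_width: 0.202
grip_force: 40.0
```

Call:
step_arm --commands "0 0 0 0.1 0 0 0; 0 0 0 0.2 0 0 0; 0 0 0 0.25 0 0 0; 0 0 0 0.3 0 0 0; 0 0 0 0.35 0 0 0; 0 0 0 0.4 0 0 0; 0 0 0 0.4 0 0 0; 0 0 0 0.4 0 0 0"

```text
time_s: 10.12
eef_pos: [536.8, 269.7, 64.3]
ee_rot: [-0.0, 0.865, 0.502, -0.0]
force: [1.0, -0.1, -1.4]
grip_width: 0.202
grip_force: 40.0
```

Call:
step_arm --commands "0 0 0 0.05 0 0 0; 0 0 0 0.1 0 0 0; 0 0 0 0.15 0 0 0; 0 0 0 0.15 0 0 0; 0 0 0 0.15 0 0 0"

```text
time_s: 10.53
eef_pos: [536.8, 269.7, 62.7]
ee_rot: [-0.0, 0.865, 0.502, -0.0]
force: [0.3, 0.0, -0.9]
grip_width: 0.202
grip_force: 40.0
```

Call:
step_arm --commands "0 0 0 0.05 0 0 0; 0 0 0 0.1 0 0 0; 0 0 0 0.15 0 0 0; 0 0 0 0.2 0 0 0; 0 0 0 0.25 0 0 0; 0 0 0 0.3 0 0 0; 0 0 0 0.3 0 0 0; 0 0 0 0.3 0 0 0"

```text
time_s: 11.2
eef_pos: [536.8, 269.7, 59.8]
ee_rot: [-0.0, 0.865, 0.502, -0.0]
force: [-0.2, -0.2, -0.6]
grip_width: 0.204
grip_force: 40.0
```

Call:
step_arm --commands "0 0 0 0.05 0 0 0; 0 0 0 0.1 0 0 0; 0 0 0 0.15 0 0 0; 0 0 0 0.2 0 0 0; 0 0 0 0.25 0 0 0; 0 0 0 0.25 0 0 0; 0 0 0 0.25 0 0 0"

```text
time_s: 11.78
eef_pos: [536.8, 269.7, 57.5]
ee_rot: [0.0, 0.865, 0.502, 0.0]
force: [-1.4, -0.1, 1.8]
grip_width: 0.2
grip_force: 40.4
```

Just touching down (expected seat at about 57.8); a light extra press.

Call:
step_arm --commands "0 0 0 0.03 0 0 0; 0 0 0 0.06 0 0 0; 0 0 0 0.06 0 0 0; 0 0 0 0.06 0 0 0"

```text
time_s: 12.12
eef_pos: [536.9, 269.8, 57.4]
ee_rot: [0.0, 0.865, 0.502, 0.0]
force: [-4.5, -1.6, 6.7]
grip_width: 0.2
grip_force: 41.3
```

Call:
step_arm --commands "0.45 0 0 -0.1 0 0 0; 0.45 0 0 -0.1 0 0 0; 0.45 0 0 -0.1 0 0 0; 0.45 0 0 -0.1 0 0 0; 0.45 0 0 -0.1 0 0 0; 0.45 0 0 -0.1 0 0 0; 0.45 0 0 -2 0 0 0; 0.45 0 0 -5 0 0 0; 0.45 0 0 -8 0 0 0; 0.45 0 0 -10 0 0 0; 0.45 0 0 -10 0 0 0; 0.45 0 0 -10 0 0 0"

```text
time_s: 13.12
eef_pos: [537.0, 269.8, 157.4]
ee_rot: [0.0, 0.865, 0.502, 0.001]
force: [0.3, -0.5, -1.6]
grip_width: 0.451
grip_force: 0.0
```

```bash
python3 - <<'E'
from h import *
s=sense();print(s["eef_pos"],s["grip_width"],s["joints"])
m=camera_model("wrist");im=save("wrist","w5.png")
for l,z in dict(keeper_knob=75.5,keeper_pivot=39.5,bushing_head=62).items(): print(l,[(round(q["score"],2),np.round(q["xy"]),np.round(atz("wrist",q["xy"],z,m)[:2],1)) for q in spot_point("wrist",l)[:4]])
o=np.hstack([rect(im,m,37,515,280,70,400),rect(im,m,75.5,515,280,70,400)])
cv2.imwrite("pics/c5.png",cv2.cvtColor(o,4))
E
```

```text
[537.04129862 269.83388394 157.39072613] 0.45140259065679106 [2.70845072e-01 5.56466081e-01 1.37925560e+00 6.28741056e-05
 1.20407521e+00 7.88825522e-01]
keeper_knob [(0.87, array([167., 226.]), array([466.8, 291.8])), (0.57, array([188., 177.]), array([505. , 316.1]))]
keeper_pivot [(0.62, array([189., 176.]), array([493.6, 312.3]))]
bushing_head [(0.75, array([254., 202.]), array([534.6, 271. ]))]
```

View pics/c5.png

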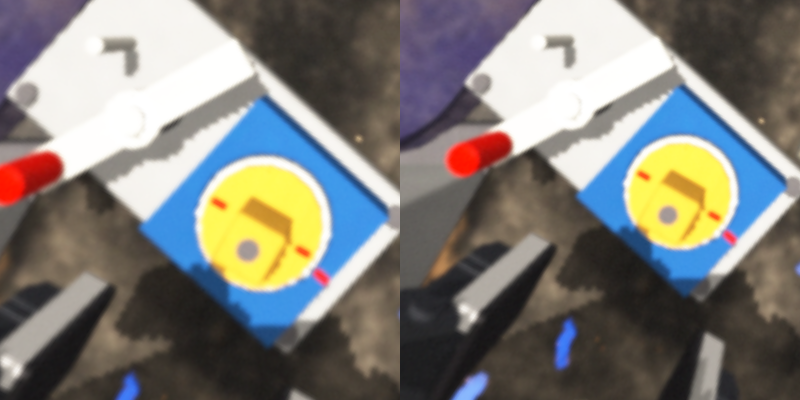

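Call:
step_arm --commands "0.3 -1.5 -3 0 0 0 0.1; 0.3 -1.5 -6 0 0 0 0.2; 0.3 -1.5 -7.2 2 0 0 0.264; 0.3 -1.5 -7.2 4 0 0 0.264; 0.3 -1.5 -7.2 5.2 0 0 0.264; 0.3 -1.5 -7.2 5.2 0 0 0.264; 0.3 -1.5 -7.2 5.2 0 0 0.264; 0.3 -1.5 -7.2 5.8 0 0 0.264; 0.3 -1.5 -7.2 6.4 0 0 0.264; 0.3 -1.5 -7.2 7 0 0 0.264; 0.3 -1.5 -7.2 7 0 0 0.264; 0.3 -1.5 -7.2 7 0 0 0.264"

```text
time_s: 14.32
eef_pos: [466.7, 292.3, 86.4]
ee_rot: [-0.0, 0.923, 0.384, -0.0]
force: [-0.4, -0.4, -0.6]
grip_width: 0.296
grip_force: 0.0
```

```bash
python3 - <<'E'
from h import *
s=sense();print(s["eef_pos"],s["grip_width"],s["joints"],s["force"])
m=camera_model("wrist");im=save("wrist","w6.png")
cv2.imwrite("pics/c6.png",cv2.cvtColor(cv2.resize(im[100:384,100:420],None,fx=2,fy=2),4))
E
```

```text
[466.71206463 292.27343709  86.43279986] 0.29630574324732556 [3.46683855e-01 5.46592683e-01 1.60760953e+00 2.36805439e-05
 9.87992692e-01 1.12879082e+00] [-0.43448257 -0.39764856 -0.61745555]
```

View pics/c6.png

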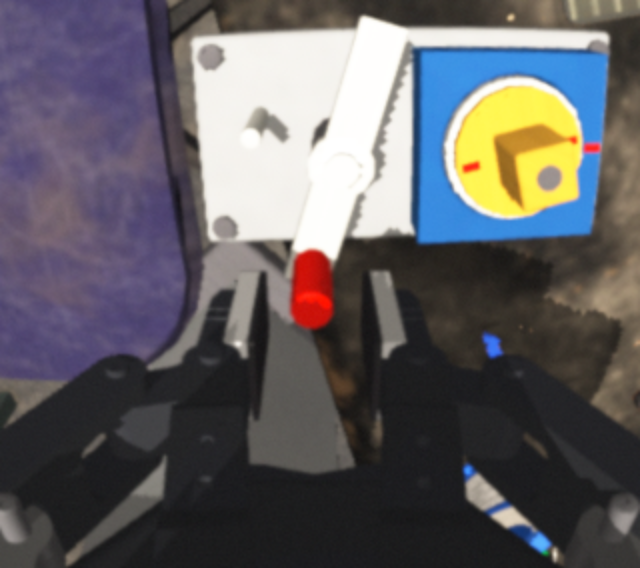

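Call:
step_arm --commands "0.3 0.2 0 0.5 0 0 0; 0.3 0.3 0 1 0 0 0; 0.3 0.3 0 1.5 0 0 0; 0.3 0.3 0 2 0 0 0; 0.3 0.3 0 2 0 0 0; 0.2 0.3 0 2 0 0 0; 0.2 0.3 0 2 0 0 0; 0.2 0.3 0 2 0 0 0; 0.2 0.3 0 2 0 0 0"

```text
time_s: 15.12
eef_pos: [469.0, 294.5, 66.9]
ee_rot: [0.0, 0.923, 0.384, 0.0]
force: [-0.0, -1.2, 0.5]
grip_width: 0.2
grip_force: 0.0
```

```bash
python3 - <<'E'
from h import *
s=sense();p=s["eef_pos"];M=R.from_quat(np.roll(s["ee_rot"],-1)).as_matrix();print(p,s["grip_width"],s["force"])
c=np.array([494.5,309.3]);v=p[:2]-c;print(np.hypot(*v),np.degrees(np.arctan2(v[1],v[0])))
for a in list(range(5,81,5)):
    t=-np.radians(a);Q=np.array([[np.cos(t),-np.sin(t)],[np.sin(t),np.cos(t)]])
    d=M.T@np.r_[c+Q@v-p[:2],0];print(a,np.round(d[:2]/10,2),round(-t,3))
E
```

```text
[469.03460429 294.51852174  66.94870082] 0.19976966859843634 [-0.04605834 -1.21982332  0.47561217]
29.44449826765648 -149.86682734054136
5 [ 0.08 -0.24] 0.087
10 [ 0.18 -0.48] 0.175
15 [ 0.29 -0.71] 0.262
20 [ 0.43 -0.93] 0.349
25 [ 0.59 -1.13] 0.436
30 [ 0.76 -1.32] 0.524
35 [ 0.95 -1.49] 0.611
40 [ 1.16 -1.65] 0.698
45 [ 1.37 -1.79] 0.785
50 [ 1.6 -1.9] 0.873
55 [ 1.84 -2.  ] 0.96
60 [ 2.08 -2.08] 1.047
65 [ 2.34 -2.14] 1.134
70 [ 2.59 -2.17] 1.222
75 [ 2.85 -2.18] 1.309
80 [ 3.1  -2.17] 1.396
```

Call:
step_arm --commands "0.2 0.08 -0.24 0 0 0 0.087; 0.2 0.18 -0.48 0 0 0 0.175; 0.2 0.29 -0.71 0 0 0 0.262; 0.2 0.43 -0.93 0 0 0 0.349; 0.2 0.59 -1.13 0 0 0 0.436; 0.2 0.76 -1.32 0 0 0 0.524; 0.2 0.95 -1.49 0 0 0 0.611; 0.2 1.16 -1.65 0 0 0 0.698; 0.2 1.37 -1.79 0 0 0 0.785; 0.2 1.6 -1.9 0 0 0 0.873; 0.2 1.84 -2 0 0 0 0.96; 0.2 2.08 -2.08 0 0 0 1.047; 0.2 2.08 -2.08 0 0 0 1.047; 0.2 2.08 -2.08 0 0 0 1.047"

```text
time_s: 16.28
eef_pos: [468.8, 323.9, 66.8]
ee_rot: [-0.0, 0.992, -0.127, 0.0]
force: [-0.3, 0.1, 0.1]
grip_width: 0.198
grip_force: 0.0
```

```bash
python3 - <<'E'
from h import *
s=sense();p=s["eef_pos"];M=R.from_quat(np.roll(s["ee_rot"],-1)).as_matrix();print(p,s["grip_width"],s["force"],s["wrist_torque"],s["joints"])
c=np.array([494.5,309.3]);v=p[:2]-c;print(np.hypot(*v),np.degrees(np.arctan2(v[1],v[0])))
for a in list(range(2,28,2)):
    t=-np.radians(a);Q=np.array([[np.cos(t),-np.sin(t)],[np.sin(t),np.cos(t)]])
    d=M.T@np.r_[c+Q@v-p[:2],0];print(a,np.round(d[:2]/10,2),round(-t,3))
m=camera_model("wrist");im=save("wrist","w7.png")
cv2.imwrite("pics/c7.png",cv2.cvtColor(cv2.resize(im[60:364,100:420],None,fx=1.9,fy=1.9),4))
E
```

```text
[468.81609308 323.93072063  66.77870677] 0.19808301118806132 [-0.3267203   0.08800508  0.12489072] [-0.04332647  0.03104199  0.01960617] [3.99005441e-01 6.09585679e-01 1.55936755e+00 2.49993217e-04
 9.72502828e-01 2.22534348e+00]
29.558772996426914 150.33219494920326
2 [ 0.03 -0.1 ] 0.035
4 [ 0.06 -0.2 ] 0.07
6 [ 0.1  -0.29] 0.105
8 [ 0.13 -0.39] 0.14
10 [ 0.18 -0.48] 0.175
12 [ 0.22 -0.58] 0.209
14 [ 0.27 -0.67] 0.244
16 [ 0.32 -0.76] 0.279
18 [ 0.38 -0.84] 0.314
20 [ 0.43 -0.93] 0.349
22 [ 0.49 -1.01] 0.384
24 [ 0.56 -1.09] 0.419
26 [ 0.62 -1.17] 0.454
```

View pics/c7.png

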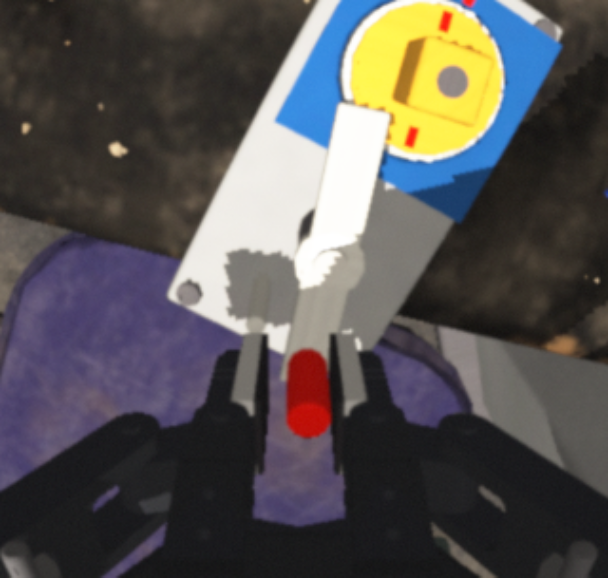

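Call:
step_arm --commands "0.2 0 0 -0.6 0 0 0; 0.2 0 0 -1.2 0 0 0; 0.2 0 0 -1.2 0 0 0; 0.2 0.06 -0.2 -1.2 0 0 0.07; 0.2 0.13 -0.39 -1.2 0 0 0.14; 0.2 0.18 -0.48 -1.2 0 0 0.175; 0.2 0.22 -0.58 -1.2 0 0 0.209; 0.2 0.27 -0.67 -1.2 0 0 0.244; 0.2 0.27 -0.67 -1.2 0 0 0.244; 0.2 0.27 -0.67 -1.2 0 0 0.244"

```text
time_s: 17.17
eef_pos: [473.2, 329.7, 78.9]
ee_rot: [-0.0, 0.969, -0.248, 0.0]
force: [0.0, -1.5, -0.4]
grip_width: 0.201
grip_force: 0.4
```

Call:
step_arm --commands "0.2 0.03 -0.1 0 0 0 0.035; 0.2 0.06 -0.2 0 0 0 0.06; 0.2 0.06 -0.2 0 0 0 0.06; 0.2 0.06 -0.2 0 0 0 0.06"

```text
time_s: 17.5
eef_pos: [474.5, 330.9, 78.8]
ee_rot: [0.0, 0.961, -0.277, -0.0]
force: [-1.8, -2.8, 2.8]
grip_width: 0.195
grip_force: 1.9
```

Call:
step_arm --commands "0.2 0.03 -0.1 0 0 0 0; 0.2 0.05 -0.15 0 0 0 0; 0.2 0.05 -0.15 0 0 0 0; 0.2 0.05 -0.15 0 0 0 0"

```text
time_s: 17.83
eef_pos: [474.7, 331.2, 78.6]
ee_rot: [0.002, 0.961, -0.277, -0.001]
force: [-6.3, -9.0, 6.9]
grip_width: 0.2
grip_force: 5.4
```

```bash
python3 - <<'E'
from h import *
s=sense();print(s["eef_pos"],s["grip_width"],s["grip_force"],s["force"],s["joints"][5])
m=camera_model("wrist");im=save("wrist","w8.png")
print([(round(q["score"],2),np.round(atz("wrist",q["xy"],75.5,m)[:2],1)) for q in spot_point("wrist","keeper_knob")[:2]])
cv2.imwrite("pics/c8.png",cv2.cvtColor(cv2.resize(im[40:344,100:420],None,fx=1.9,fy=1.9),4))
E
```

```text
[474.71940938 331.22943879  78.61214619] 0.19993755532759896 5.368133783340454 [-6.29483172 -8.98341973  6.91257119] 2.539301747860614
[(0.79, array([470. , 329.9]))]
```

View pics/c8.png

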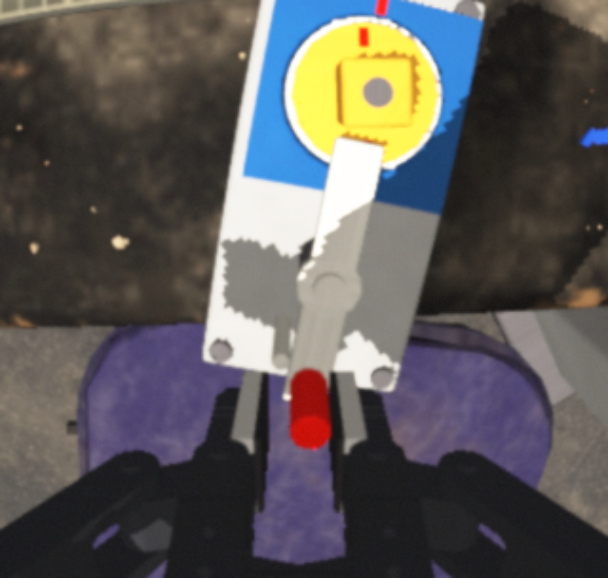

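Call:
step_arm --commands "0.2 -0.05 0.15 0 0 0 0; 0.28 -0.05 0.3 0 0 0 0; 0.3 -0.05 0.4 0 0 0 0; 0.3 -0.05 0.4 0 0 0 0; 0.3 -0.05 0.4 0 0 0 0; 0.3 -0.05 0.4 -2 0 0 0; 0.3 -0.05 0.4 -5 0 0 0; 0.3 -0.05 0.4 -8 0 0 0; 0.3 -0.05 0.4 -8 0 0 0; 0.3 -0.05 0.4 -8 0 0 0"

```text
time_s: 18.77
eef_pos: [473.9, 329.4, 160.0]
ee_rot: [-0.001, 0.961, -0.277, 0.001]
force: [-0.3, -0.5, -1.1]
grip_width: 0.299
grip_force: 0.0
```

```bash
python3 - <<'E'
from h import *
s=sense();print(s["eef_pos"],s["force"])
m=camera_model("wrist");im=save("wrist","w9.png")
print([(round(q["score"],2),np.round(atz("wrist",q["xy"],75.5,m)[:2],1)) for q in spot_point("wrist","keeper_knob")[:2]])
cv2.imwrite("pics/c9.png",cv2.cvtColor(np.hstack([rect(im,m,45.5,515,295,60,400),rect(im,m,37,515,295,60,400)]),4))
E
```

```text
[473.88636154 329.42669565 160.04055952] [-0.32488983 -0.51654636 -1.10595118]
[(0.94, array([467. , 329.9]))]
```

View pics/c9.png

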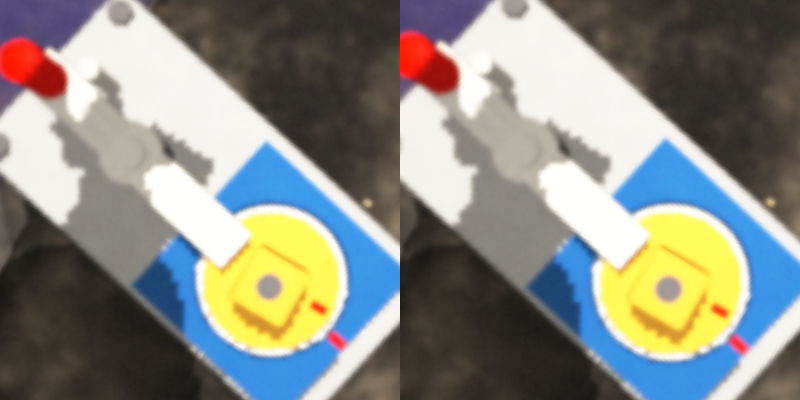

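```bash
python3 -c "
from rig import *
print(finish_job())"
```

```text
the job is handed in; nothing more can be done
None
```

The bushing is seated in the pocket with its flange down on the ring. The keeper is swung shut to its stop with the tongue over the flange. The spools and the tin were left alone, and the job was handed in after about 19 s of robot time; the judge's verdict wasn't returned.

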